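# Four clicks on the gluing clamp

## Task

A freshly glued wooden trinket box sits in the ratchet clamp on the craft bench. Take the lever by its upright red knob and swing it anticlockwise (seen from above) until you have felt exactly four clicks, no fifth one, and finish still gripping the knob with the lever at rest on its fourth click. Leave the cup of glue sticks, the glue gun, the jar lid and the ribbon spool where they are.

Things in the scene. Friction and masses are not known exactly. Their poses are not given: they have to be found in the camera images.
- clamp: Bench clamp, fixed to the bench: grey base plate 270 x 150 x 18 mm with a dark round gear housing, blue jaws and a two-tone wooden box between them. Origin at bench level, under the lever's pivot; the plate reaches from 60 mm behind it (-x) to 210 mm ahead (+x, where the jaws and the wooden box are). z up. Nothing of the clamp except the lever and its knob is higher than 80 mm above the bench.
- pivot (a point): Point on the lever's upright pivot axis, on top of the hub, 92 mm above the bench. Under it a toothed wheel passes a sprung brass pawl: at the knob the lever takes about 1 N between teeth, rising to 3 to 10 N up each tooth (the last 0.12 rad before its click); then at the click the push reverses, the lever pulling ahead on the hand by 3 to 7 N over the next 0.05 rad. It hardly goes back.
- knob_mid (a point): Point on the axis of the red knob at the height to grip it, 115 mm above the bench, 120 mm from the pivot axis. The knob is an upright red post that spins freely on its own axis, 24 mm across and 45 mm tall (91 to 136 mm above the bench), at the end of a flat steel lever arm (18 mm wide, its top 90 mm above the bench).
- lever (a joint): Lever angle, rad, about its upright pivot; grows anticlockwise seen from above. At 0 the arm points 2.39 rad anticlockwise from the clamp's +x. Starts between 0 and 0.15, in free play before the first tooth; stays where left. The pawl clicks at about 0.36, 0.62, 0.88, 1.14, 1.40, 1.66 (stop at 1.72); after each click comes a level stretch of about 0.1 rad, then the next tooth's slope.
- stick_cup: Cork cup of white glue sticks, 78 mm across, about 140 mm tall, loose. Origin under its centre. Stays put.
- glue_gun: Blue glue gun lying on its side, about 220 x 140 x 30 mm, loose; nozzle towards its +x, handle to its +y. Origin at bench level under the barrel. Stays put.
- jar_lid: Green jar lid lying open side up, 84 mm across, 14 mm high, loose. Origin under its centre. Stays put.
- ribbon_spool: White and green ribbon spool lying flat, 56 mm across, 26 mm high, loose. Origin under its centre. Stays put.
- knob: The red knob itself (see knob_mid), carried by the lever. Origin at its foot, 91 mm above the bench.

How it is judged:
By the outcome, as a careful person would: the job done as asked, in the order asked, and still so for the second after the job is handed in, while the arm keeps its last pose, push and grip.
It also fails if it takes over 51 s, if anything falls off the work surface, if the arm or the gripper's body presses on something with over 40 N, if the wrist force passes 120 N, or if a joint passes its speed limit or range.

## Robot

A 6-joint arm with a two-finger parallel gripper is mounted at the origin on the work surface. World frame = base frame: x ahead of the robot, y to its left, z up, the work surface at z = 0. Lengths are in m, angles in degrees, forces in N, time in s.
With the tool pointing down it reaches from about 0.3 to 0.75 m from the base axis. Payload 8.5 kg.
Tool frame: the origin (TCP) lies between the finger pads; the fingertips stand 14 mm ahead of it and the grasp point (between the pads) lies 5 mm behind it; z points along the fingers, y is the direction in which the jaws open and shut (so a half turn about z gives the same grasp; the last joint's range is limited). The gripper opens to 85 mm and grips with 20 to 120 N. Pads are 22 mm wide; open, the fingers measure 114 mm over their backs; the gripper's body (76 mm by 85 mm) begins 54 mm behind the grasp point. The pads swing forward as they close: fully open they stand 13 mm farther back than shut.
Start: joints at [-86.534, 21.807, 74.336, -0, 83.858, -12.336], TCP at [0.15, -0.529, 0.208] pointing down, gripper open.
Joint ranges: [-178.18, 178.18], [-50.72, 133.34], [12.68, 142.11], [-81.47, 261.47], [9.98, 163.14], [-165.26, 165.26]. Speed limits (degrees/s): [136.94, 136.94, 180, 180, 180, 180].

## Interface

Orientations are given as a 3x3 rotation matrix whose columns are the frame's x, y, z axes.
In Python, from rig import env gives the robot as it stands.
- The arm moves only by the tool move_arm, never from a script. Its argument "series" is a list of rows, each a list of 3 entries, a list of its own where there are three numbers: the closure in counts, from 0 (fully open) to 255 (shut), then the shift along the world's x, y, z in cm, then the turn, a rotation vector about the world's x, y, z in degrees. A call has 1 to 10 rows; each row shifts and turns the commanded pose from where the row before left it; what a row does not reach is not made up. A row lasts 1/12 s, in which the tool goes at most 41.7 mm and 7.16 degrees, less where a joint would pass 70% of its speed; a pose out of reach is approached as far as the arm can. A call is refused whole if a number of a shift passes 4.17 or a number of a turn 7.16, either way. A call with a gripper value outside its range is refused whole. The fingers move at their own pace and stop on an object; "newtons" is the grip in N (left out, the last holds). Time passes only in rows, so rows that do not move let the fingers close. It gives the time, the measured TCP pose, the force and the opening at its end, in the units of the state.
- env.observe(): the state, without advancing time (a new reading comes with each control period).
- env.get_image(name): name is "scene" or "side" or "wrist"; returns a dict with "color" (480x640x3 uint8, red, green, blue), "fx", "fy", "cx", "cy" (pixels), "position" and "orientation" of the camera in the world. Camera axes: x right, y down, z forward; pixel columns grow to the right and rows downward; lengths in m; the calibration is good to about 2 mm. A picture is of the moment at which its call begins. There is no depth.
- env.close_job(): hands the job in, once; it reports no verdict.
The state is a dict: "time_s": time; "q": joint angles; "qvel": joint speeds; "joint_efforts": joint torques, N m; "position": TCP position; "tool_rot": TCP orientation; "ft_force": force on the tool from outside, world axes, zero at the start; "wrist_torque": the same for the moment, N m; "grip_width": finger opening in m.
Only numpy, scipy, OpenCV 4.12 (cv2) and the standard library are available. Lean on these libraries where they do the work, as an engineer would, in place of code of your own. Each camera call takes 0.05 s, during which the arm holds its last target. There are 200 camera calls.

## Working session

There is one attempt and no reset: what is moved stays moved. The work goes in short steps, Python scripts to look and compute and a tool call to move; the robot and the scene stay as the last step left them, time stands still between calls to the robot, and variables do not carry over. Pictures are saved under pics/ and viewed, and the job is handed in when it is done.

Besides the shell and the picture viewer there is one more tool, called after ">>>" as name(argument=value, ...), one argument or row to a line, values as JSON. move_arm: Moves the arm, as the interface text tells. Its arguments: {"type":"object","properties":{"series":{"type":"array","items":{"type":"array"}},"newtons":{"type":"number"}},"required":["series"]}

```bash
mkdir -p pics
cat > h.py <<'E'
import numpy as np, cv2
from rig import env
def shot(n,f):
    im=env.get_image(n); cv2.imwrite('pics/'+f,im['color'][:,:,::-1]); return im
def ray(im,u,v):
    d=np.array(im['orientation'])@np.array([(u-im['cx'])/im['fx'],(v-im['cy'])/im['fy'],1]); return np.array(im['position']),d
def plane(im,u,v,z):
    p,d=ray(im,u,v); return p+d*(z-p[2])/d[2]
def tri(a,b):
    A=[];B=[]
    M=np.zeros((3,3));r=np.zeros(3)
    for p,d in (a,b):
        d=d/np.linalg.norm(d);P=np.eye(3)-np.outer(d,d);M+=P;r+=P@p
    return np.linalg.solve(M,r)
def red(im):
    h=cv2.cvtColor(im['color'],cv2.COLOR_RGB2HSV)
    m=((h[...,0]<8)|(h[...,0]>172))&(h[...,1]>150)&(h[...,2]>70)
    n,l,s,c=cv2.connectedComponentsWithStats(m.astype(np.uint8))
    return [(s[i].tolist(),c[i].round(1).tolist()) for i in range(1,n) if s[i][4]>60]
E
python3 - <<'E'
from h import *
for n in('scene','side','wrist'):
    im=shot(n,n+'0.png'); print(n,np.round(im['position'],3),red(im))
s=env.observe();print(s)
E
```

```text
scene [1.11  0.554 0.665] [([401, 244, 17, 28, 371], [409.1, 257.0])]
side [ 0.583 -0.711  0.85 ] [([311, 103, 15, 15, 178], [318.0, 110.2]), ([281, 185, 12, 20, 189], [286.1, 194.8])]
wrist [ 0.227 -0.507  0.374] [([473, 51, 24, 25, 438], [484.9, 62.9]), ([440, 54, 22, 25, 367], [451.9, 66.1]), ([411, 57, 17, 25, 238], [420.1, 69.1]), ([455, 125, 23, 23, 363], [467.0, 136.6]), ([424, 128, 22, 23, 308], [435.9, 139.8]), ([398, 132, 16, 21, 192], [406.1, 142.6]), ([392, 175, 13, 18, 167], [398.0, 184.3]), ([440, 193, 22, 20, 318], [450.2, 202.9]), ([410, 195, 21, 21, 338], [419.8, 204.6])]
{'time_s': 0.15, 'q': array([-8.65334200e+01,  2.18316324e+01,  7.43705985e+01, -3.30101599e-03,
        8.38565747e+01, -1.23351358e+01]), 'qvel': array([-0.11954805, -0.08824453, -0.10619994, -0.00935685, -0.04761243,
       -0.0357767 ]), 'joint_efforts': array([ 3.65085623e-03, -4.48625386e+01, -2.31346303e+01, -1.56835777e-04,
        3.76331605e-03, -1.46761835e-05]), 'position': array([ 0.14974342, -0.52898079,  0.20738282]), 'tool_rot': array([[ 9.62208162e-01,  2.72314962e-01, -1.19237615e-04],
       [ 2.72314940e-01, -9.62207634e-01,  1.02100970e-03],
       [ 1.63304876e-04, -1.01489405e-03, -9.99999472e-01]]), 'ft_force': array([ 0.75606559,  1.12042412, -0.14311131]), 'wrist_torque': array([ 0.02804298,  0.00250116, -0.00250639]), 'grip_width': 0.08535332714140753}
```

View pics/scene0.png

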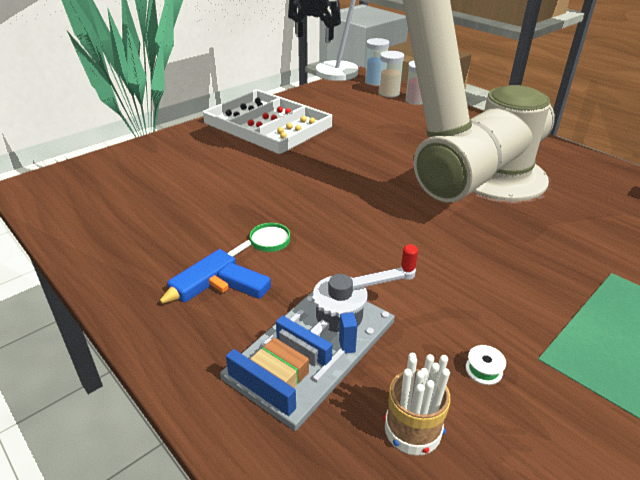

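View pics/side0.png

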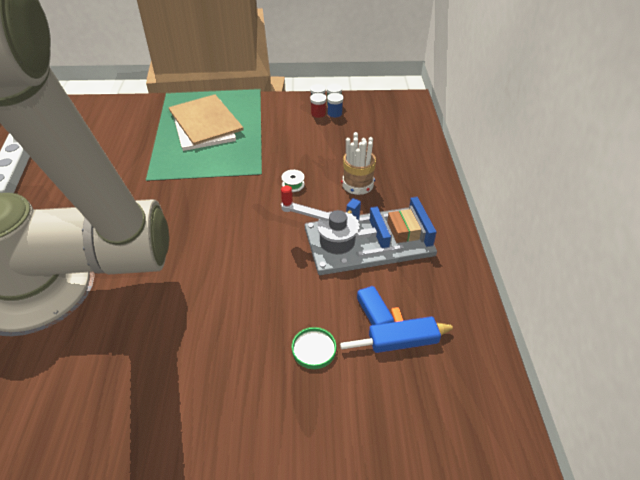

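Run:
```python
from h import *
a=env.get_image('scene');b=env.get_image('side')
print('knob tri',tri(ray(a,409.1,257),ray(b,286.1,194.8)))
print('knob z.1135',plane(a,409.1,257,.1135),plane(b,286.1,194.8,.1135))
print('hub tri',tri(ray(a,341,283),ray(b,338,219)))
for z in(.018,):
  for u,v in((306,221),(317,271),(436,261)):print('side plate',plane(b,u,v,z))
  for u,v in((394,316),(295,424)):print('scene plate',plane(a,u,v,z))
print('cup',plane(b,359,188,0),plane(a,415,440,0),'spool',plane(b,293,182,.01),'lid',plane(b,314,348,.007))
x,y,w,h=380,225,70,60
c=np.hstack([cv2.resize(a['color'][230:310,310:430],(480,320),interpolation=2),cv2.resize(b['color'][170:270,270:370],(320,320),interpolation=2)])
cv2.imwrite('pics/crop.png',c[:,:,::-1])
```

```text
knob tri [0.53712081 0.14626724 0.11456184]
knob z.1135 [0.53702203 0.14546687 0.1135    ] [0.53643395 0.14826746 0.1135    ]
hub tri [0.64656452 0.09688478 0.08750327]
side plate [0.57834634 0.16490452 0.018     ]
side plate [0.60003721 0.01052633 0.018     ]
side plate [0.85727237 0.03226    0.018     ]
scene plate [0.58033373 0.16242095 0.018     ]
scene plate [0.84045318 0.21147651 0.018     ]
cup [0.71433772 0.30200136 0.        ] [0.72437169 0.33141732 0.        ] spool [0.54670844 0.31836685 0.01      ] lid [ 0.58971598 -0.17154637  0.007     ]
```

View pics/crop.png

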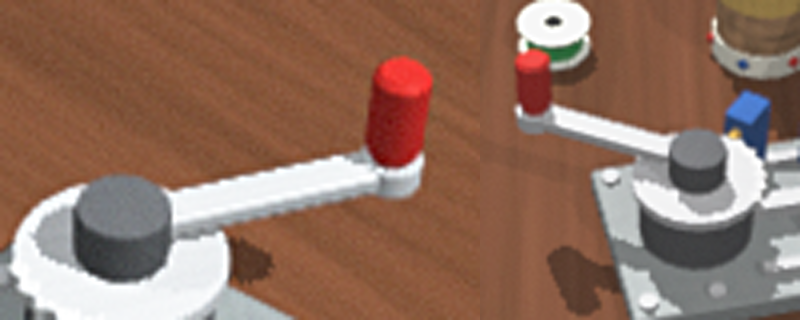

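>>> move_arm(
  series=[
    [0, [1.9, 3.3, 0], [0, 0, -1]],
    [0, [1.9, 3.3, 0], [0, 0, -1]],
    [0, [1.9, 3.3, 0], [0, 0, -1]],
    [0, [1.9, 3.3, 0], [0, 0, -1]],
    [0, [1.9, 3.3, 0], [0, 0, -1]],
    [0, [1.9, 3.3, 0], [0, 0, -1]],
    [0, [1.9, 3.3, 0], [0, 0, -1]],
    [0, [1.9, 3.3, 0], [0, 0, -1]],
    [0, [1.9, 3.3, 0], [0, 0, -1]],
    [0, [1.9, 3.3, 0], [0, 0, -1]],
  ],
  newtons=40,
)

```text
time_s: 1.08
position: [0.3402, -0.1974, 0.208]
tool_rot: [[0.995, 0.1, 0.0], [0.1, -0.995, -0.0], [0.0, 0.0, -1.0]]
ft_force: [-0.0, -0.8, -0.0]
grip_width: 0.0855
```

>>> move_arm(
  series=[
    [0, [1.9, 3.3, 0], [0, 0, 0]],
    [0, [1.9, 3.3, 0], [0, 0, 0]],
    [0, [1.9, 3.3, 0], [0, 0, 0]],
    [0, [1.9, 3.3, 0], [0, 0, 0]],
    [0, [1.9, 3.3, 0], [0, 0, 0]],
    [0, [1.9, 3.3, 0], [0, 0, 0]],
    [0, [1.9, 3.3, 0], [0, 0, 0]],
    [0, [1.9, 3.3, 0], [0, 0, 0]],
    [0, [1.0, 2, 0], [0, 0, 0]],
    [0, [0, 0, 0], [0, 0, 0]],
  ],
)

```text
time_s: 1.92
position: [0.5029, 0.0882, 0.2074]
tool_rot: [[0.994, 0.105, 0.0], [0.105, -0.994, 0.001], [0.0, -0.001, -1.0]]
ft_force: [-0.6, 0.0, -0.6]
grip_width: 0.0856
```

Run:
```python
from h import *
im=shot('wrist','w1.png'); r=red(im);print(r)
for s,c in r: print(plane(im,*c,.12))
s=env.observe();print(s['time_s'],s['position'],s['tool_rot'],s['ft_force'])
```

```text
[([209, 151, 47, 44, 1521], [231.8, 172.2])]
[0.53620114 0.14853501 0.12      ]
1.9667 [0.50207778 0.08644749 0.20734443] [[ 9.94548770e-01  1.04270494e-01 -6.38142404e-04]
 [ 1.04270586e-01 -9.94548959e-01  1.13317249e-04]
 [-6.22848218e-04 -1.79239013e-04 -9.99999790e-01]] [-0.96049267 -0.19183695 -0.48846191]
```

View pics/w1.png

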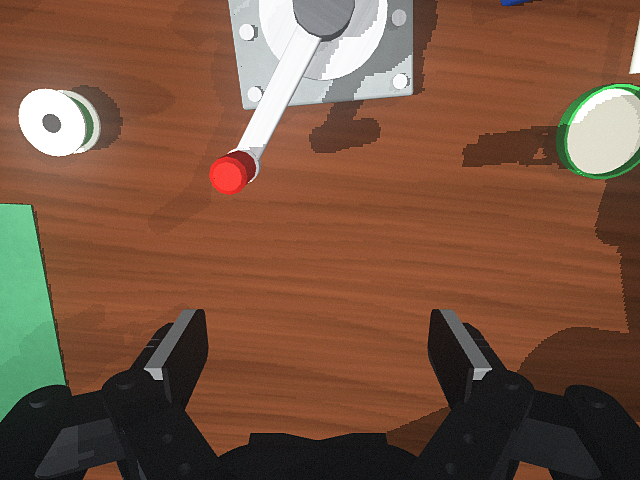

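Run:
```python
from h import *
im=env.get_image('wrist')
k=plane(im,231,174,.136);print('knob',k)
# plate front corners and hub
print('plate',plane(im,243,110,.018),plane(im,412,97,.018))
g=cv2.cvtColor(im['color'],cv2.COLOR_RGB2GRAY)
m=(g[:60,285:365]<100).astype(np.uint8);n,l,s,c=cv2.connectedComponentsWithStats(m);i=1+s[1:,4].argmax();print(s[i]+[285,0,0,0,0])
for u,v in((323.5,9),(323.5,41)):print(plane(im,u,v,.092))
```

```text
knob [0.53719111 0.14390222 0.136     ]
plate [0.57224386 0.15954599 0.018     ] [0.59822922 0.01430585 0.018     ]
[292  12  57  28 212]
[0.64146059 0.09736848 0.092     ]
[0.62300857 0.09534362 0.092     ]
```

>>> move_arm(
  series=[
    [0, [1.7, 3.0, 0], [0, 0, 0]],
    [0, [1.8, 3.0, 0], [0, 0, 0]],
    [0, [0, 0, 0], [0, 0, 0]],
    [0, [0, 0, -2], [0, 0, 0]],
    [0, [0, 0, -2], [0, 0, 0]],
    [0, [0, 0, -2], [0, 0, 0]],
    [0, [0, 0, -2], [0, 0, 0]],
    [0, [0, 0, -1.6], [0, 0, 0]],
    [0, [0, 0, 0], [0, 0, 0]],
    [0, [0, 0, 0], [0, 0, 0]],
  ],
)

```text
time_s: 2.85
position: [0.5365, 0.1438, 0.1119]
tool_rot: [[0.995, 0.1, -0.001], [0.1, -0.995, -0.0], [-0.001, 0.0, -1.0]]
ft_force: [0.6, 0.6, 0.6]
grip_width: 0.0856
```

Run:
```python
from h import *
im=shot('wrist','w2.png'); r=red(im);print(r)
im=shot('side','s2.png')
s=env.observe();print(s['time_s'],s['position'],s['ft_force'])
```

```text
[([279, 251, 58, 81, 3651], [308.3, 292.4])]
2.95 [0.53732756 0.14421568 0.11312822] [-0.57568168  0.46640044 -0.38786222]
```

View pics/w2.png

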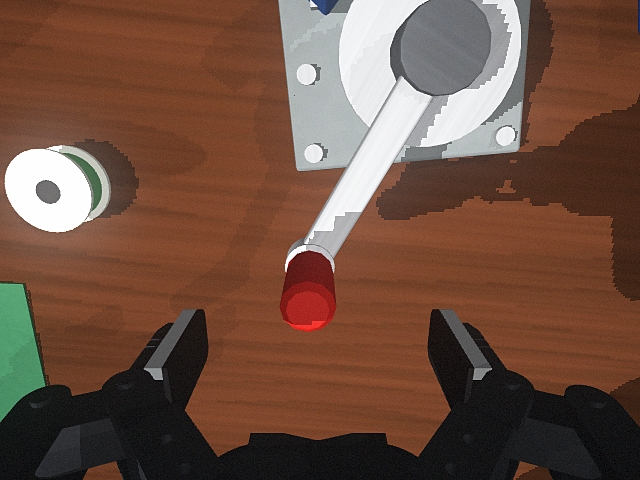

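Run:
```python
from h import *
im=env.get_image('wrist')
print('knobtop',plane(im,308,306,.136),'base',plane(im,310,262,.091))
print('hub',plane(im,441,46,.092),plane(im,491,46,.092))
print('plate',plane(im,296,170,.018),plane(im,520,152,.018))
# where TCP / tool axis projects
R=np.array(im['orientation']);p=np.array(im['position'])
for z in(.136,.117,.112):
    c=R.T@(np.array([.5371,.1442,z])-p);print(z,im['fx']*c[0]/c[2]+im['cx'],im['fy']*c[1]/c[2]+im['cy'])
```

```text
knobtop [0.53830786 0.14855614 0.136     ] base [0.53965955 0.14864115 0.091     ]
hub [0.64787531 0.10093148 0.092     ] [0.65008268 0.07902531 0.092     ]
plate [0.57553932 0.16282174 0.018     ] [0.60238531 0.01536644 0.018     ]
0.136 318.1052010166546 309.489829450132
0.117 318.0095196766306 289.20168728600856
0.112 317.9874529885775 284.52269654235636
```

>>> move_arm(
  series=[
    [0, [0.1, 0.4, 0], [0, 0, 0]],
    [255, [0, 0, 0], [0, 0, 0]],
    [255, [0, 0, 0], [0, 0, 0]],
    [255, [0, 0, 0], [0, 0, 0]],
    [255, [0, 0, 0], [0, 0, 0]],
    [255, [0, 0, 0], [0, 0, 0]],
    [255, [0, 0, 0], [0, 0, 0]],
    [255, [0, 0, 0], [0, 0, 0]],
    [255, [0, 0, 0], [0, 0, 0]],
    [255, [0, 0, 0], [0, 0, 0]],
  ],
)

```text
time_s: 3.83
position: [0.5383, 0.1488, 0.1125]
tool_rot: [[0.995, 0.101, 0.002], [0.101, -0.995, 0.0], [0.002, 0.0, -1.0]]
ft_force: [0.1, 0.5, 5.6]
grip_width: 0.0004
```

Run:
```python
from h import *
im=shot('wrist','w3.png')
s=env.observe();print(s['time_s'],s['position'],s['ft_force'],s['grip_width'])
P=np.array([.648,.0995])
# arc plan: lever increments from grasp in cm, about P, r .12
p=np.array(s['position'])[:2];d=p-P;print(np.hypot(*d),np.arctan2(d[1],d[0]))
r=np.hypot(*d);a0=np.arctan2(d[1],d[0])
old=p
for k in range(1,27):
    a=a0+.04*k;q=P+r*np.array([np.cos(a),np.sin(a)]);print(k,round(a,3),np.round((q-old)*100,2),np.round(q,4));old=q
```

```text
3.8833 [0.53827583 0.14882077 0.11250981] [0.25753525 0.32109344 5.51860076] -4.711697747017785e-05
0.12029934343729166 2.719156421920751
1 2.759 [-0.19 -0.44] [0.5364 0.1444]
2 2.799 [-0.17 -0.45] [0.5347 0.1399]
3 2.839 [-0.15 -0.46] [0.5332 0.1353]
4 2.879 [-0.13 -0.46] [0.5318 0.1307]
5 2.919 [-0.12 -0.47] [0.5307 0.126 ]
6 2.959 [-0.1  -0.47] [0.5297 0.1213]
7 2.999 [-0.08 -0.47] [0.5289 0.1166]
8 3.039 [-0.06 -0.48] [0.5283 0.1118]
9 3.079 [-0.04 -0.48] [0.5279 0.107 ]
10 3.119 [-0.02 -0.48] [0.5277 0.1022]
11 3.159 [-0.   -0.48] [0.5277 0.0974]
12 3.199 [ 0.02 -0.48] [0.5279 0.0926]
13 3.239 [ 0.04 -0.48] [0.5283 0.0878]
14 3.279 [ 0.06 -0.48] [0.5288 0.083 ]
15 3.319 [ 0.08 -0.48] [0.5296 0.0783]
16 3.359 [ 0.09 -0.47] [0.5305 0.0735]
17 3.399 [ 0.11 -0.47] [0.5317 0.0689]
18 3.439 [ 0.13 -0.46] [0.533  0.0642]
19 3.479 [ 0.15 -0.46] [0.5345 0.0597]
20 3.519 [ 0.17 -0.45] [0.5362 0.0552]
21 3.559 [ 0.19 -0.44] [0.538  0.0507]
22 3.599 [ 0.2  -0.44] [0.5401 0.0464]
23 3.639 [ 0.22 -0.43] [0.5423 0.0421]
24 3.679 [ 0.24 -0.42] [0.5447 0.0379]
25 3.719 [ 0.25 -0.41] [0.5472 0.0338]
26 3.759 [ 0.27 -0.4 ] [0.5499 0.0298]
```

View pics/w3.png

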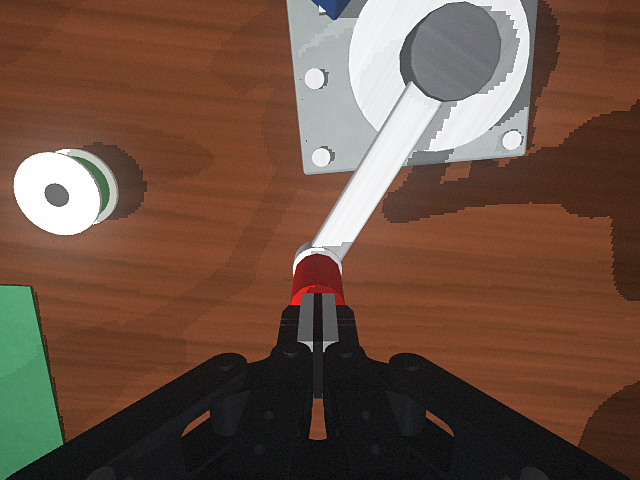

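Run:
```python
from h import *
a=env.get_image('scene');b=env.get_image('side')
c=np.hstack([cv2.resize(a['color'][170:310,330:470],(400,400),interpolation=2),cv2.resize(b['color'][120:240,230:350],(400,400),interpolation=2)])
cv2.imwrite('pics/c3.png',c[:,:,::-1])
for im in(a,b):
    R=np.array(im['orientation']);p=np.array(im['position'])
    for q in([.5383,.1488,.1125],[.5383,.1488,.0985]):
        w=R.T@(np.array(q)-p);print(im['fx']*w[0]/w[2]+im['cx'],im['fy']*w[1]/w[2]+im['cy'])
print(red(a),red(b))
```

```text
410.080497699063 258.7430930663117
409.156554042428 265.26773586740893
286.9815283670063 194.97428006424866
287.2504487550158 199.82180432729223
[([401, 248, 18, 24, 307], [409.3, 259.7])] [([311, 103, 15, 15, 181], [318.0, 110.2]), ([281, 189, 12, 16, 150], [286.6, 196.5])]
```

View pics/c3.png

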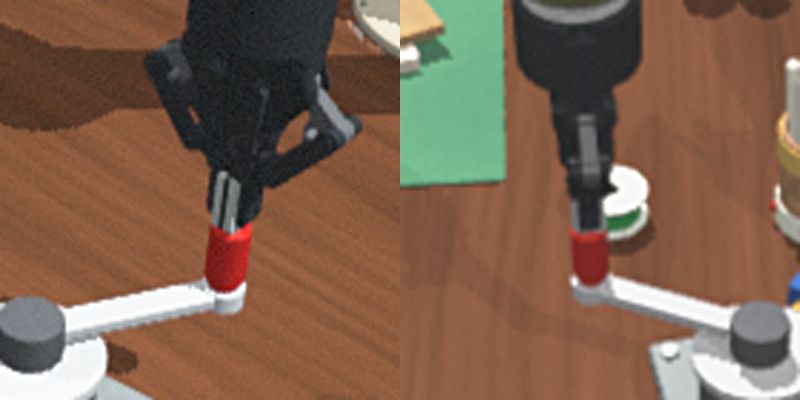

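>>> move_arm(
  series=[
    [255, [0, 0, 1], [0, 0, 0]],
    [0, [0, 0, 0], [0, 0, 0]],
    [0, [0, 0, 0], [0, 0, 0]],
    [0, [0, 0, 0], [0, 0, 0]],
    [0, [0, 0, 0], [0, 0, 0]],
    [0, [0, 0, 0], [0, 0, 0]],
    [0, [0, 0, 0], [0, 0, 0]],
    [0, [0, 0, -1.3], [0, 0, 0]],
    [0, [0, 0, -1.3], [0, 0, 0]],
    [0, [0, 0, 0], [0, 0, 0]],
  ],
)

```text
time_s: 4.82
position: [0.5365, 0.1487, 0.0937]
tool_rot: [[0.995, 0.101, -0.004], [0.101, -0.995, -0.0], [-0.004, -0.0, -1.0]]
ft_force: [0.4, 0.2, -0.7]
grip_width: 0.0855
```

Run:
```python
from h import *
a=env.get_image('scene');b=env.get_image('side')
c=np.hstack([cv2.resize(a['color'][170:310,330:470],(400,400),interpolation=2),cv2.resize(b['color'][120:240,230:350],(400,400),interpolation=2)])
cv2.imwrite('pics/c4.png',c[:,:,::-1])
shot('wrist','w4.png')
s=env.observe();print(s['time_s'],s['position'],s['ft_force'],s['grip_width'])
```

```text
4.9667 [0.53802214 0.14881836 0.09631003] [-0.10477787  0.55629102  0.72972105] 0.08534137620979766
```

View pics/c4.png

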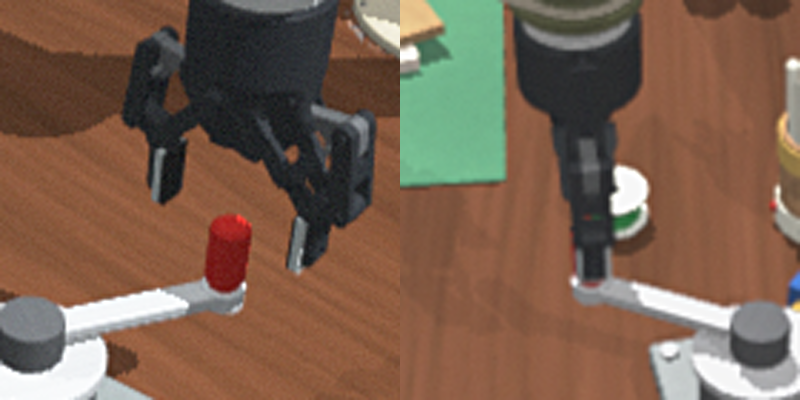

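View pics/w4.png

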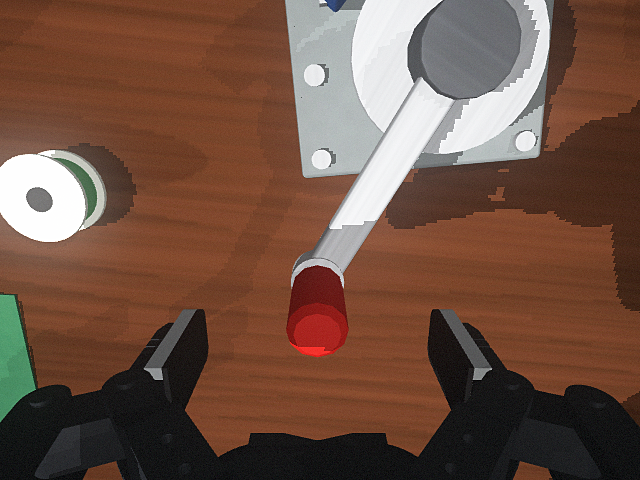

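>>> move_arm(
  series=[
    [0, [0, 0, -1], [0, 0, 0]],
    [0, [0, 0, -0.9], [0, 0, 0]],
    [0, [0, 0, 0], [0, 0, 0]],
    [255, [0, 0, 0], [0, 0, 0]],
    [255, [0, 0, 0], [0, 0, 0]],
    [255, [0, 0, 0], [0, 0, 0]],
    [255, [0, 0, 0], [0, 0, 0]],
    [255, [0, 0, 0], [0, 0, 0]],
    [255, [0, 0, 0], [0, 0, 0]],
    [255, [0, 0, 0], [0, 0, 0]],
  ],
)

```text
time_s: 5.8
position: [0.5378, 0.1489, 0.0772]
tool_rot: [[0.995, 0.101, 0.0], [0.101, -0.995, 0.0], [0.0, -0.0, -1.0]]
ft_force: [-1.3, 1.2, 2.5]
grip_width: 0.0228
```

Run:
```python
from h import *
a=env.get_image('scene');b=env.get_image('side')
c=np.hstack([cv2.resize(a['color'][170:310,330:470],(400,400),interpolation=2),cv2.resize(b['color'][120:240,230:350],(400,400),interpolation=2)])
cv2.imwrite('pics/c5.png',c[:,:,::-1])
s=env.observe();print(s['time_s'],s['position'],s['ft_force'],s['grip_width'])
```

```text
5.9 [0.53783004 0.14885814 0.07715584] [-1.45403708 -0.04300202  4.5535913 ] 0.02290701325441999
```

View pics/c5.png

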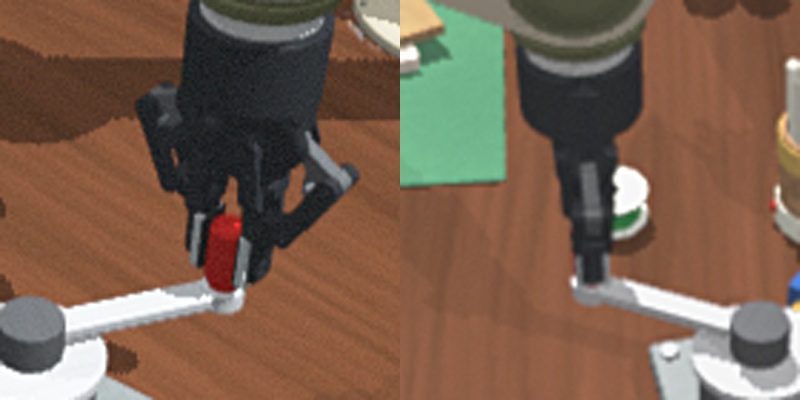

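>>> move_arm(
  series=[
    [255, [-0.1, -0.22, 0], [0, 0, 0]],
    [255, [-0.09, -0.22, 0], [0, 0, 0]],
    [255, [0, 0, 0], [0, 0, 0]],
  ],
)

```text
time_s: 6.15
position: [0.5358, 0.1441, 0.0771]
tool_rot: [[0.995, 0.101, 0.0], [0.101, -0.995, 0.0], [0.0, -0.0, -1.0]]
ft_force: [-1.8, -0.8, 5.2]
grip_width: 0.0229
```

>>> move_arm(
  series=[
    [255, [-0.09, -0.22, 0], [0, 0, 0]],
    [255, [-0.08, -0.23, 0], [0, 0, 0]],
    [255, [0, 0, 0], [0, 0, 0]],
  ],
)

```text
time_s: 6.4
position: [0.5341, 0.1395, 0.0772]
tool_rot: [[0.995, 0.101, 0.0], [0.101, -0.995, 0.0], [0.0, 0.0, -1.0]]
ft_force: [-2.4, -0.7, 6.1]
grip_width: 0.0227
```

>>> move_arm(
  series=[
    [255, [-0.08, -0.23, 0], [0, 0, 0]],
    [255, [-0.07, -0.23, 0], [0, 0, 0]],
    [255, [0, 0, 0], [0, 0, 0]],
  ],
)

```text
time_s: 6.65
position: [0.5327, 0.1352, 0.0772]
tool_rot: [[0.995, 0.101, 0.001], [0.101, -0.995, 0.0], [0.001, -0.0, -1.0]]
ft_force: [-0.6, 2.6, 5.4]
grip_width: 0.0229
```

>>> move_arm(
  series=[
    [255, [-0.07, -0.23, 0], [0, 0, 0]],
    [255, [-0.06, -0.23, 0], [0, 0, 0]],
    [255, [0, 0, 0], [0, 0, 0]],
  ],
)

```text
time_s: 6.9
position: [0.5317, 0.1315, 0.0772]
tool_rot: [[0.995, 0.101, 0.001], [0.101, -0.995, 0.002], [0.002, -0.002, -1.0]]
ft_force: [0.7, 7.2, 4.7]
grip_width: 0.023
```

>>> move_arm(
  series=[
    [255, [-0.06, -0.23, 0], [0, 0, 0]],
    [255, [-0.06, -0.24, 0], [0, 0, 0]],
    [255, [0, 0, 0], [0, 0, 0]],
  ],
)

```text
time_s: 7.15
position: [0.5307, 0.1272, 0.0772]
tool_rot: [[0.995, 0.101, 0.002], [0.101, -0.995, 0.003], [0.002, -0.003, -1.0]]
ft_force: [1.1, 10.0, 4.8]
grip_width: 0.023
```

>>> move_arm(
  series=[
    [255, [-0.05, -0.23, 0], [0, 0, 0]],
    [255, [-0.05, -0.24, 0], [0, 0, 0]],
    [255, [0, 0, 0], [0, 0, 0]],
  ],
)

```text
time_s: 7.4
position: [0.5291, 0.1208, 0.0771]
tool_rot: [[0.995, 0.101, 0.0], [0.101, -0.995, -0.001], [0.0, 0.001, -1.0]]
ft_force: [-1.9, -4.7, 6.4]
grip_width: 0.0232
```

>>> move_arm(
  series=[
    [255, [-0.04, -0.23, 0], [0, 0, 0]],
    [255, [-0.04, -0.24, 0], [0, 0, 0]],
    [255, [0, 0, 0], [0, 0, 0]],
  ],
)

```text
time_s: 7.65
position: [0.5284, 0.1159, 0.0771]
tool_rot: [[0.995, 0.101, 0.0], [0.101, -0.995, -0.001], [0.0, 0.001, -1.0]]
ft_force: [-1.8, -1.4, 5.3]
grip_width: 0.0229
```

>>> move_arm(
  series=[
    [255, [-0.03, -0.24, 0], [0, 0, 0]],
    [255, [-0.03, -0.24, 0], [0, 0, 0]],
    [255, [0, 0, 0], [0, 0, 0]],
  ],
)

```text
time_s: 7.9
position: [0.5279, 0.1112, 0.0771]
tool_rot: [[0.995, 0.101, 0.001], [0.101, -0.995, -0.0], [0.001, 0.001, -1.0]]
ft_force: [-1.5, -0.3, 6.3]
grip_width: 0.0229
```

>>> move_arm(
  series=[
    [255, [-0.02, -0.24, 0], [0, 0, 0]],
    [255, [-0.02, -0.24, 0], [0, 0, 0]],
    [255, [0, 0, 0], [0, 0, 0]],
  ],
)

```text
time_s: 8.15
position: [0.5276, 0.1066, 0.0772]
tool_rot: [[0.995, 0.101, 0.001], [0.101, -0.995, -0.0], [0.001, 0.0, -1.0]]
ft_force: [-1.0, 0.2, 4.9]
grip_width: 0.0228
```

>>> move_arm(
  series=[
    [255, [-0.01, -0.24, 0], [0, 0, 0]],
    [255, [-0.01, -0.24, 0], [0, 0, 0]],
    [255, [0, 0, 0], [0, 0, 0]],
  ],
)

```text
time_s: 8.4
position: [0.5274, 0.1021, 0.0771]
tool_rot: [[0.995, 0.101, 0.001], [0.101, -0.995, 0.0], [0.001, -0.0, -1.0]]
ft_force: [-0.4, 1.9, 4.6]
grip_width: 0.023
```

>>> move_arm(
  series=[
    [255, [0, -0.24, 0], [0, 0, 0]],
    [255, [0, -0.24, 0], [0, 0, 0]],
    [255, [0, 0, 0], [0, 0, 0]],
  ],
)

```text
time_s: 8.65
position: [0.5274, 0.0984, 0.0772]
tool_rot: [[0.995, 0.101, 0.001], [0.101, -0.995, 0.003], [0.002, -0.003, -1.0]]
ft_force: [0.2, 7.5, 5.8]
grip_width: 0.0232
```

>>> move_arm(
  series=[
    [255, [0.01, -0.24, 0], [0, 0, 0]],
    [255, [0.01, -0.24, 0], [0, 0, 0]],
    [255, [0, 0, 0], [0, 0, 0]],
  ],
)

```text
time_s: 8.9
position: [0.5276, 0.0936, 0.0772]
tool_rot: [[0.995, 0.101, 0.001], [0.101, -0.995, 0.003], [0.001, -0.002, -1.0]]
ft_force: [0.1, 9.1, 5.8]
grip_width: 0.0231
```

>>> move_arm(
  series=[
    [255, [0.02, -0.24, 0], [0, 0, 0]],
    [255, [0.02, -0.24, 0], [0, 0, 0]],
    [255, [0, 0, 0], [0, 0, 0]],
  ],
)

```text
time_s: 9.15
position: [0.528, 0.0869, 0.0771]
tool_rot: [[0.995, 0.101, 0.001], [0.101, -0.995, -0.001], [0.001, 0.001, -1.0]]
ft_force: [-1.2, -3.8, 5.2]
grip_width: 0.023
```

>>> move_arm(
  series=[
    [255, [0.03, -0.24, 0], [0, 0, 0]],
    [255, [0.03, -0.24, 0], [0, 0, 0]],
    [255, [0, 0, 0], [0, 0, 0]],
  ],
)

```text
time_s: 9.4
position: [0.5287, 0.0823, 0.0772]
tool_rot: [[0.995, 0.101, 0.001], [0.101, -0.995, -0.001], [0.001, 0.001, -1.0]]
ft_force: [-0.5, -1.4, 6.0]
grip_width: 0.0231
```

>>> move_arm(
  series=[
    [255, [0.04, -0.24, 0], [0, 0, 0]],
    [255, [0.04, -0.24, 0], [0, 0, 0]],
    [255, [0, 0, 0], [0, 0, 0]],
  ],
)

```text
time_s: 9.65
position: [0.5295, 0.0776, 0.0771]
tool_rot: [[0.995, 0.101, 0.001], [0.101, -0.995, -0.001], [0.001, 0.001, -1.0]]
ft_force: [-0.1, 0.2, 6.9]
grip_width: 0.0228
```

>>> move_arm(
  series=[
    [255, [0.04, -0.24, 0], [0, 0, 0]],
    [255, [0.05, -0.23, 0], [0, 0, 0]],
    [255, [0, 0, 0], [0, 0, 0]],
  ],
)

```text
time_s: 9.9
position: [0.5303, 0.0733, 0.0771]
tool_rot: [[0.995, 0.101, 0.001], [0.101, -0.995, 0.0], [0.001, -0.0, -1.0]]
ft_force: [0.2, 1.7, 5.3]
grip_width: 0.0224
```

>>> move_arm(
  series=[
    [255, [0.05, -0.24, 0], [0, 0, 0]],
    [255, [0.06, -0.23, 0], [0, 0, 0]],
    [255, [0, 0, 0], [0, 0, 0]],
  ],
)

```text
time_s: 10.15
position: [0.5314, 0.0688, 0.0771]
tool_rot: [[0.995, 0.101, 0.001], [0.101, -0.995, 0.0], [0.001, -0.0, -1.0]]
ft_force: [0.0, 1.7, 6.1]
grip_width: 0.0227
```

>>> move_arm(
  series=[
    [255, [0.06, -0.23, 0], [0, 0, 0]],
    [255, [0.07, -0.23, 0], [0, 0, 0]],
    [255, [0, 0, 0], [0, 0, 0]],
  ],
)

```text
time_s: 10.4
position: [0.5325, 0.0653, 0.0771]
tool_rot: [[0.995, 0.101, 0.0], [0.101, -0.995, 0.003], [0.001, -0.003, -1.0]]
ft_force: [-1.3, 9.4, 5.7]
grip_width: 0.0229
```

>>> move_arm(
  series=[
    [255, [0.07, -0.23, 0], [0, 0, 0]],
    [255, [0.08, -0.23, 0], [0, 0, 0]],
    [255, [0, 0, 0], [0, 0, 0]],
  ],
)

```text
time_s: 10.65
position: [0.5345, 0.0589, 0.0771]
tool_rot: [[0.995, 0.101, 0.001], [0.101, -0.995, -0.001], [0.001, 0.001, -1.0]]
ft_force: [1.2, -4.4, 3.8]
grip_width: 0.0229
```

>>> move_arm(
  series=[
    [255, [0.08, -0.23, 0], [0, 0, 0]],
    [255, [0.09, -0.22, 0], [0, 0, 0]],
    [255, [0, 0, 0], [0, 0, 0]],
  ],
)

```text
time_s: 10.9
position: [0.5363, 0.0545, 0.0771]
tool_rot: [[0.995, 0.101, 0.001], [0.101, -0.995, -0.0], [0.001, 0.0, -1.0]]
ft_force: [1.7, -1.5, 5.0]
grip_width: 0.0233
```

>>> move_arm(
  series=[
    [255, [0.09, -0.22, 0], [0, 0, 0]],
    [255, [0.1, -0.22, 0], [0, 0, 0]],
    [255, [0, 0, 0], [0, 0, 0]],
  ],
)

```text
time_s: 11.15
position: [0.5381, 0.0503, 0.0771]
tool_rot: [[0.995, 0.101, 0.001], [0.101, -0.995, -0.0], [0.001, 0.0, -1.0]]
ft_force: [1.1, -0.2, 6.1]
grip_width: 0.0228
```

>>> move_arm(
  series=[
    [255, [0.1, -0.22, 0], [0, 0, 0]],
    [255, [0.1, -0.22, 0], [0, 0, 0]],
    [255, [0, 0, 0], [0, 0, 0]],
  ],
)

```text
time_s: 11.4
position: [0.5401, 0.0461, 0.0771]
tool_rot: [[0.995, 0.101, 0.001], [0.101, -0.995, 0.0], [0.001, -0.0, -1.0]]
ft_force: [2.3, 0.1, 6.6]
grip_width: 0.0227
```

>>> move_arm(
  series=[
    [255, [0.11, -0.22, 0], [0, 0, 0]],
    [255, [0.11, -0.21, 0], [0, 0, 0]],
    [255, [0, 0, 0], [0, 0, 0]],
  ],
)

```text
time_s: 11.65
position: [0.5421, 0.0422, 0.0771]
tool_rot: [[0.995, 0.101, 0.001], [0.101, -0.995, 0.001], [0.001, -0.001, -1.0]]
ft_force: [0.8, 2.6, 7.1]
grip_width: 0.0232
```

>>> move_arm(
  series=[
    [255, [0.12, -0.21, 0], [0, 0, 0]],
    [255, [0.12, -0.21, 0], [0, 0, 0]],
    [255, [0, 0, 0], [0, 0, 0]],
  ],
)

```text
time_s: 11.9
position: [0.5438, 0.039, 0.0771]
tool_rot: [[0.995, 0.101, -0.001], [0.101, -0.995, 0.003], [-0.0, -0.003, -1.0]]
ft_force: [-2.1, 8.4, 9.0]
grip_width: 0.0231
```

>>> move_arm(
  series=[
    [255, [0.12, -0.21, 0], [0, 0, 0]],
    [255, [0, 0, 0], [0, 0, 0]],
  ],
)

```text
time_s: 12.07
position: [0.5451, 0.037, 0.0771]
tool_rot: [[0.995, 0.101, -0.0], [0.101, -0.995, 0.003], [-0.0, -0.003, -1.0]]
ft_force: [-1.9, 8.0, 8.5]
grip_width: 0.0229
```

>>> move_arm(
  series=[
    [255, [0.13, -0.2, 0], [0, 0, 0]],
    [255, [0, 0, 0], [0, 0, 0]],
  ],
)

```text
time_s: 12.23
position: [0.5464, 0.0348, 0.0771]
tool_rot: [[0.995, 0.101, -0.0], [0.101, -0.995, 0.002], [-0.0, -0.002, -1.0]]
ft_force: [-1.7, 6.0, 7.6]
grip_width: 0.0229
```

>>> move_arm(
  series=[
    [255, [0.13, -0.2, 0], [0, 0, 0]],
    [255, [0, 0, 0], [0, 0, 0]],
  ],
)

```text
time_s: 12.4
position: [0.5487, 0.0315, 0.0771]
tool_rot: [[0.995, 0.101, 0.002], [0.101, -0.995, -0.0], [0.002, 0.0, -1.0]]
ft_force: [3.4, -2.3, 4.2]
grip_width: 0.023
```

>>> move_arm(
  series=[
    [255, [0.13, -0.2, 0], [0, 0, 0]],
    [255, [0, 0, 0], [0, 0, 0]],
    [255, [0, 0, 0], [0, 0, 0]],
  ],
)

```text
time_s: 12.65
position: [0.5502, 0.0292, 0.0771]
tool_rot: [[0.995, 0.101, 0.002], [0.101, -0.995, -0.001], [0.002, 0.001, -1.0]]
ft_force: [5.4, -0.2, 5.6]
grip_width: 0.0229
```

>>> move_arm(
  series=[
    [255, [0.14, -0.2, 0], [0, 0, 0]],
    [255, [0, 0, 0], [0, 0, 0]],
    [255, [0, 0, 0], [0, 0, 0]],
  ],
)

```text
time_s: 12.9
position: [0.5514, 0.0277, 0.0771]
tool_rot: [[0.995, 0.101, 0.002], [0.101, -0.995, 0.0], [0.002, -0.0, -1.0]]
ft_force: [4.9, 1.4, 4.8]
grip_width: 0.0232
```

Run:
```python
from h import *
shot('side','s6.png');im=shot('wrist','w6.png')
s=env.observe();p=s['position'];print(s['time_s'],p,s['ft_force'],s['grip_width'],np.arctan2(p[1]-.0995,p[0]-.648)%6.283)
```

```text
13.0 [0.55140759 0.02764874 0.07713635] [4.74064341 0.8393658  3.68970816] 0.0229756276985185 3.780967477174654
```

View pics/w6.png

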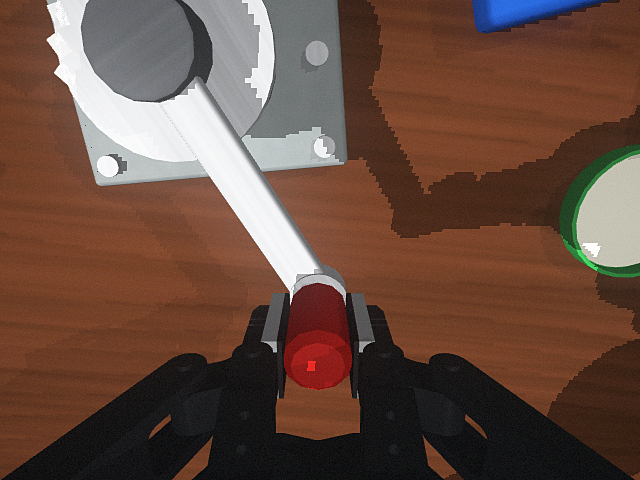

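View pics/s6.png

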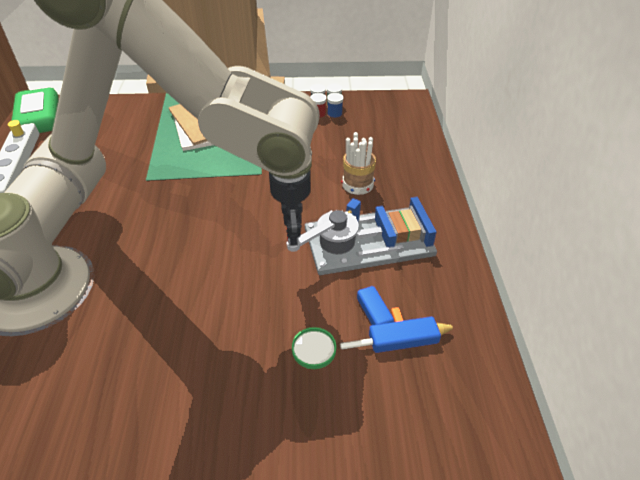

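```bash
python3 -c "
from h import *
print(env.close_job());s=env.observe();print(s['time_s'],s['position'],s['ft_force'],s['grip_width'])"
```

```text
the job is handed in; nothing more can be done
None
the job is handed in; nothing more can be done
```

The lever is on its fourth click, and the gripper is still holding the red knob. I handed the job in at 13.0 s.

- **Clicks:** I felt exactly four. At each one the push rose to 8–10 N and then reversed. They came at lever bearings of about 2.94, 3.21, 3.46 and 3.73 rad, which matches the stated 0.26 rad spacing.
- **Rest position:** The lever rests at 3.78 rad, about 0.05 rad past the fourth click and about 0.08 rad before the next tooth's slope.
- **Last checks:** The finger opening is 23 mm around the knob. The side and wrist pictures show the knob gripped. By eye the cup, glue gun and jar lid look unmoved. The arm hides the spool in the last pictures, but nothing went near it.
- **First grasp missed:** The fingers closed on top of the knob with about 5.5 N. The fingertips sat roughly 37 mm higher than the stated tool geometry implies. I corrected this from the pictures and gripped again with the TCP at 77 mm instead of 112 mm.
- **Leftover force:** An upward force of 4–9 N stayed on the tool throughout, probably from the fingertips touching the lever lightly. At hand-in there was also about 4 N inward along the lever and a 2 N forward pull.

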